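Click the upper comb onto the instrument rack's square post

ROBOT

A 6-joint arm with a two-finger parallel gripper is mounted at the origin on a cart in front of the work surface, level with it; the furniture and walls round the work are solid. World frame = base frame: x ahead of the robot, y to its left, z up, the work surface at z = 0. Lengths are in mm, angles in rad, forces in N, time in s.
With the tool pointing down it reaches from about 275 to 1000 mm from the base axis. Payload 8.4 kg.
Tool frame: the origin (TCP) lies between the finger pads; the fingertips stand 22 mm ahead of it and the grasp point (between the pads) lies 3 mm ahead of it; z points along the fingers, y is the line along which they close (so a half turn about z gives the same grasp; the last joint's range is limited). The gripper opens to 85 mm and grips with 20 to 120 N. Pads are 22 mm wide; open, the fingers measure 114 mm over their backs; the gripper's body (76 mm by 85 mm) begins 54 mm behind the grasp point. The pads swing forward as they close: fully open they stand 13 mm farther back than shut.
Start: joints at [1.324, 0.353, 1.633, -0, 1.155, -0.002], TCP at [151.475, 606.369, 253.281] pointing down, gripper open.
Joint ranges: [-2.63, 2.63], [-0.92, 2.1], [0.06, 2.66], [-1.3, 4.44], [0, 2.69], [-3.02, 3.02]. Speed limits (rad/s): [2.22, 2.22, 2.79, 3.14, 3.14, 3.14].

INTERFACE

Orientations are given as [roll, pitch, yaw] about the fixed x, y, z axes, in that order (R = Rz(yaw) Ry(pitch) Rx(roll)).
In Python, from rig import r, grab_frame gives the robot as it stands.
- The arm moves only by the shell command python3 -m inch 'ROWS' [FORCE]. ROWS is JSON, a list of rows, each a list of 7 numbers: the turn, a rotation vector about the tool's x, y, z as a fraction of full scale, then the shift along the tool's x, y, z as a fraction of full scale, then the closure, from 0 (fully open) to 1 (shut). In form: [[rx, ry, rz, dx, dy, dz, fingers], ...]. A call has 1 to 8 rows; each row shifts and turns the commanded pose from where the row before left it, along the tool's axes as they then stand; what a row does not reach is not made up. Full scale, the value 1, is 2.5 cm for a shift and pi rad for a turn. A row lasts 1/12 s, in which the tool goes at most 41.7 mm and 7.16 degrees, less where a joint would pass 70% of its speed; a pose out of reach is approached as far as the arm can. A call with a number of a shift or a turn outside -1 to 1 is refused whole. A call with a gripper value outside its range is refused whole. The fingers move at their own pace and stop on an object; FORCE is the grip in N (left out, the last holds). Time passes only in rows, so rows that do not move let the fingers close. It gives the time, the measured TCP pose, the force, the opening and the grip force at its end, in the units of the state.
- r.sense(): the state, without advancing time (a new reading comes with each control period).
- grab_frame(name): name is "scene" or "top" or "wrist"; returns a dict with "pixels" (384x512x3 uint8, red, green, blue), "z_map" (384x512 float32, mm along the optical axis (not along the pixel's ray), 0 where there is no reading), "vertical_fov" (degrees; the focal length in pixels is half the picture's height over the tangent of half this angle, whatever the lens; pixels are square), "cx", "cy" (the principal point, pixels), "cam_to_world" (4x4, takes a point from camera to world coordinates). Camera axes: x right, y down, z forward; pixel columns grow to the right and rows downward; lengths in mm; the calibration is good to about 2 mm. A picture is of the moment at which its call begins.
- r.sign_off(): hands the job in; it is judged then, once.
The state is a dict: "clock": time; "qpos": joint angles; "qvel": joint speeds; "joint_efforts": joint torques, N m; "eef_pos": TCP position; "tcp_rot": TCP orientation; "contact_force": force on the tool from outside, world axes, zero at the start; "wrist_torque": the same for the moment, N m; "opening": opening from 0.0 (shut) to 1.0 (fully open); "grasp_force": force on a finger pad.
Only numpy, scipy, OpenCV 4.12 (cv2) and the standard library are available. Lean on these libraries where they do the work, as an engineer would, in place of code of your own. Each camera call takes 0.05 s, during which the arm holds its last target. There are 200 camera calls.

TASK

Put the instrument rack back together: set the loose comb with green fins over the square post of the blue-finned lower comb, so that its fins drop between the blue ones and it rests on the post's two spring balls, and let go of it there. Then, with closed fingertips on the red pad, press it straight down until the balls click into its dimples and it sits fully home. Leave the tape roll, the marker and the blue-lidded jar where they are.

Things in the scene. Friction and masses are not known exactly. Their poses are not given: they have to be found in the camera images.
- lower_comb: Fixed lower comb: steel plate 172 (x) x 72 (y) mm, top at z = 10 mm; six upright blue fins, 5 mm thick (x), 36 mm wide (y), tops at z = 38 mm, at x = +-30, +-46, +-62 mm; a square post in the middle. Origin: centre of the underside, on the worktop; x along the row of fins, z up. Same when turned half round about z.
- seat (a point): Centre of the flat top of the collar (32 x 34 mm) round the foot of the post, on the post's axis, 16 mm above the lower comb's origin; axes as the lower comb's. Fully home, the upper comb's origin is here and the green fins stand midway between the blue ones, 3 mm clear each side.
- post_top (a point): Top centre of the upright steel square post, 37 mm above the seat. The post is 16 mm square, sides parallel to the lower comb's x and y, straight up to 29 mm above the seat, then tapering to 9 mm square at the top.
- upper_comb: Loose upper comb, 0.16 kg, at first upright on its fins on the worktop: aluminium bar 152 (x) x 22 (y) mm, z = 28 to 40 mm; six green fins, 5 mm (x) x 36 mm (y), z = 0 to 28 mm, at x = +-38, +-54, +-70 mm; square sleeve block in the middle. Origin: centre of the underside, at the mouth of the sleeve's hole; x along the row of fins, z up. Same when turned half round about z.
- sleeve (a point): Centre of the upper comb's sleeve block, 34 mm above its origin: the place to grasp, closing along y. The block is 30 x 30 mm, z = 0 to 44 mm, with a square hole from below, 18 mm a side (1 mm clear of the post all round) and 40 mm deep, and a dimple in each of the hole's x walls, 6 to 14 mm above the mouth.
- press_pad: Red round pad, 26 mm across, 3 mm thick, fixed on top of the upper comb's sleeve block. Origin: centre of its underside, 44 mm above the upper comb's origin; top face at 47 mm. Resting on the balls the comb's origin is about 12 to 13 mm above the seat, its fins already 9 mm between the blue ones; the rest must be pressed.
- ball_a (a joint): Spring ball, 10 mm, standing 2.5 mm out of the post's +x face, centre 10 mm above the seat. 0 = out (free or clicked into the dimple), about 0.0015 m (pushed in) under the sleeve wall. Passing both balls takes 5 to 12 N downward, then at most 3 N; they click out into the dimples just as the sleeve meets the seat.
- ball_b (a joint): The same on the post's -x face.
- indicator_tape: Bystander: roll of beige tape lying flat, 96 mm across, 25 mm high. Origin: centre of underside.
- marker: Bystander: white marker with black cap, lying, 135 mm long (y), 17 mm thick. Origin: centre of underside.
- bur_jar: Bystander: white tub with blue lid, 58 mm across, 57 mm high. Origin: centre of underside.

How it is judged:
By the outcome, as a careful person would: the job done as asked, in the order asked, and still so for the second after the job is handed in, with the robot touching nothing.
It also fails if it takes over 45 s, if anything falls off the work surface, if the arm or the gripper's body presses on something with over 40 N, if the wrist force passes 120 N, or if a joint passes its speed limit or range.

## Working session

There is one attempt and no reset: what is moved stays moved. The work goes in short steps, Python scripts to look and compute and a shell command to move; the robot and the scene stay as the last step left them, time stands still between calls to the robot, and variables do not carry over. Pictures are saved under pics/ and viewed, at most 10 in all, crops included, and the job is handed in when it is done.

```bash
ls; mkdir -p pics
cat > h.py <<'E'
import numpy as np, cv2
from rig import r, grab_frame
def grab(n):
    f=grab_frame(n); p=f["pixels"]; f["f"]=p.shape[0]/2/np.tan(np.radians(f["vertical_fov"])/2); f["T"]=np.array(f["cam_to_world"]); return f
def save(f,n): cv2.imwrite("pics/"+n,f["pixels"][:,:,::-1])
def cast(f,uv,z):
    uv=np.atleast_2d(uv).astype(float); d=np.c_[(uv[:,0]-f["cx"])/f["f"],(uv[:,1]-f["cy"])/f["f"],np.ones(len(uv))]@f["T"][:3,:3].T
    o=f["T"][:3,3]; return o+d*((z-o[2])/d[:,2])[:,None]
def cloud(f):
    z=f["z_map"]; v,u=np.mgrid[:z.shape[0],:z.shape[1]]
    P=np.dstack([(u-f["cx"])/f["f"]*z,(v-f["cy"])/f["f"]*z,z])
    return P@f["T"][:3,:3].T+f["T"][:3,3]
def mask(f,lo,hi): return cv2.inRange(cv2.cvtColor(f["pixels"],cv2.COLOR_RGB2HSV),lo,hi)
GREEN=((40,80,40),(85,255,255)); BLUE=((95,100,50),(130,255,255))
E
python3 - <<'E'
from h import *
t=grab("top"); s=grab("scene"); 
cv2.imwrite("pics/a.png",np.vstack([t["pixels"],s["pixels"]])[:,:,::-1][:, :] if 0 else np.hstack([t["pixels"],s["pixels"]])[:,:,::-1][:, :].copy() if 0 else t["pixels"][:,:,::-1])
save(s,"b.png")
print(t["T"],t["f"],s["T"][:3,3]); print(r.sense())
E
```

```text
pics
[[ 8.48976444e-03 -9.94848971e-01  1.01012120e-01  4.34385576e+02]
 [-9.99942552e-01 -9.10717259e-03 -5.65263423e-03  2.27378668e+02]
 [ 6.54345216e-03 -1.00958328e-01 -9.94869137e-01  1.08750205e+03]
 [ 0.00000000e+00  0.00000000e+00  0.00000000e+00  1.00000000e+00]] 408.73591471667896 [   9.7896319  -169.33562936  865.20391593]
{'clock': 0.1, 'qpos': array([ 1.32360046e+00,  3.53587357e-01,  1.63407991e+00, -2.78126142e-06,
        1.15521878e+00, -2.40946048e-03]), 'qvel': array([ 0.00025592, -0.00100702, -0.00289422,  0.00096992, -0.00129384,
       -0.00242877]), 'joint_efforts': array([-1.14300619e-03, -6.06356478e+01, -3.42818177e+01, -3.70877729e-05,
        4.02012971e-03, -6.96454819e-06]), 'eef_pos': array([151.37243929, 605.96128556, 252.62283485]), 'tcp_rot': array([-3.14029925e+00, -5.73327530e-07,  2.89680738e+00]), 'contact_force': array([-0.27851788, -0.41330122, -0.86756215]), 'wrist_torque': array([-0.00933146, -0.01583075, -0.02080449]), 'grasp_force': 0.0, 'opening': 0.9982858858810549}
```

View pics/a.png

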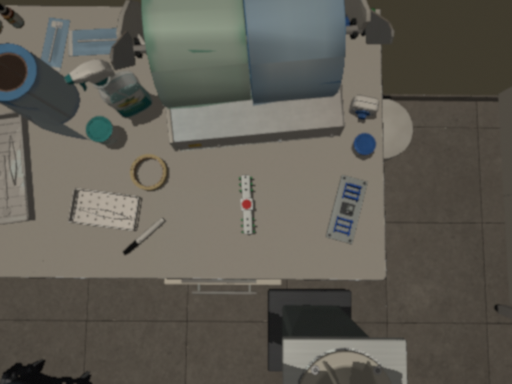

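View pics/b.png

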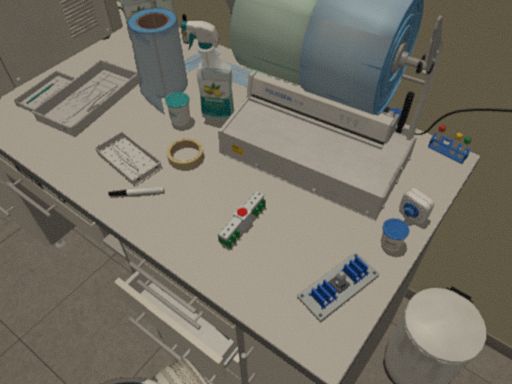

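The top view shows the green comb at (247,205) with its red pad, the lower comb at (348,209), the jar at (364,146), the tape at (149,172) and the marker at (145,236). The machine bed is well behind both combs. Next I'll measure.

```bash
cat > m.py <<'E'
from h import *
def ax(P):
    c=P.mean(0); w,v=np.linalg.eigh(np.cov((P-c).T)); a=np.arctan2(v[1,-1],v[0,-1]); return c,a
for n,ru,rl in (("top",(205,160,290,250),(310,165,380,255)),("scene",(205,180,280,255),(290,245,390,325))):
    f=grab(n); C=cloud(f)
    def reg(m,b): o=np.zeros_like(m); o[b[1]:b[3],b[0]:b[2]]=m[b[1]:b[3],b[0]:b[2]]; return o
    red=reg(mask(f,(0,130,80),(8,255,255))|mask(f,(172,130,80),(180,255,255)),ru)
    v,u=np.nonzero(red); print(n,"red",len(u),cast(f,np.c_[u,v].mean(0),47)[0])
    g=reg(np.uint8((C[:,:,2]>33)&(C[:,:,2]<55))*255,ru); P=C[g>0]; print(" upper depth",len(P),P.mean(0),(cv2.minAreaRect(P[:,:2].astype(np.float32))),ax(P[:,:2])[1])
    b=reg(mask(f,*BLUE),rl); v,u=np.nonzero(b); print(" blue",len(u))
    p=cast(f,np.c_[u,v],38)[:,:2]; print("  z38",ax(p),cv2.minAreaRect(p.astype(np.float32)))
    b=reg(np.uint8((C[:,:,2]>30)&(C[:,:,2]<60))*255,rl); P=C[b>0]; print(" lower depth>30",len(P),P.mean(0),ax(P[:,:2]),cv2.minAreaRect(P[:,:2].astype(np.float32)))
    P=C[reg(np.uint8((C[:,:,2]>5)&(C[:,:,2]<60))*255,rl)>0]; print(" lower depth>5",len(P),cv2.minAreaRect(P[:,:2].astype(np.float32)), np.percentile(P[:,2],[5,50,99]))
E
python3 m.py
```

```text
top red 53 [494.25135604 256.25716062  47.        ]
 upper depth 544 [491.61577831 255.42968262  40.597467  ] ((493.479248046875, 255.84132385253906), (151.66343688964844, 28.23832130432129), 0.572442889213562) -3.0831340483637044
 blue 188
  z38 (array([489.7594274 ,  -6.21701348]), np.float64(2.881075474580418)) ((485.7984619140625, -3.0261802673339844), (39.62950897216797, 128.24208068847656), 75.16439819335938)
 lower depth>30 242 [485.88367215  -8.06734056  38.69782905] (array([485.88367215,  -8.06734056]), np.float64(2.8835127814015453)) ((484.78607177734375, -8.398052215576172), (36.75697326660156, 129.1071319580078), 75.08477020263672)
 lower depth>5 1762 ((481.857666015625, -15.437744140625), (140.68898010253906, 226.5086212158203), 82.625) [ 6.53538455 10.40107189 50.0293014 ]
scene red 62 [494.00366915 256.09471107  47.        ]
 upper depth 639 [488.7349802  253.85147917  41.6495959 ] ((494.4640197753906, 255.76370239257812), (32.28346252441406, 154.55050659179688), 89.29244232177734) -3.085447706112355
 blue 777
  z38 (array([476.31094899, -11.51234251]), np.float64(2.893172229212742)) ((478.0990905761719, -11.935863494873047), (45.06871795654297, 140.30259704589844), 75.3121109008789)
 lower depth>30 516 [483.72580249  -8.29468685  38.21342645] (array([483.72580249,  -8.29468685]), np.float64(2.881646067346994)) ((485.3326416015625, -7.828636169433594), (37.02277374267578, 130.1282196044922), 75.26900482177734)
 lower depth>5 2597 ((497.1351623535156, -9.231307983398438), (182.9925994873047, 220.86424255371094), 35.36981201171875) [ 8.14819295 12.56155416 51.70121829]
```

```bash
python3 -m inch '[[0,0,0,-0.5,-0.3,0,0],[0,0,0,-1,-0.62,0,0],[0,0,0,-1,-0.62,0,0],[0,0,0,-1,-0.62,0,0],[0,0,0,-1,-0.62,0,0],[0,0,0,-1,-0.62,0,0],[0,0,0,-1,-0.62,0,0],[0,0,0,-1,-0.62,0,0]]'; python3 -m inch '[[0,0,0,-1,-0.62,0,0],[0,0,0,-1,-0.62,0,0],[0,0,0,-1,-0.62,0,0],[0,0,0,-1,-0.62,0,0],[0,0,0,-1,-0.62,0,0],[0,0,-0.02,-1,-0.6,0,0],[0,0,-0.03,-0.8,-0.4,0,0],[0,0,-0.028,-0.3,0,0,0]]'
```

```text
clock: 0.87
eef_pos: [306.3, 446.5, 253.2]
tcp_rot: [-3.141, 0.0, 2.897]
contact_force: [1.1, 0.0, 0.1]
opening: 0.998
grasp_force: 0.0
clock: 1.53
eef_pos: [455.6, 305.0, 253.3]
tcp_rot: [-3.141, 0.001, -3.139]
contact_force: [0.4, 0.4, 0.1]
opening: 0.998
grasp_force: 0.0
```

```bash
python3 -m inch '[[0,0,0,-0.5,-0.66,0.8,0],[0,0,0,-0.5,-0.65,0.8,0],[0,0,0,-0.5,-0.65,0.8,0],[0,0,0,0,0,0,0],[0,0,0,0,0,0,0]]'
python3 - <<'E'
from h import *
f=grab("wrist"); save(f,"w1.png"); print(f["T"],f["f"])
E
```

```text
clock: 1.95
eef_pos: [490.8, 257.6, 192.3]
tcp_rot: [-3.14, -0.002, 3.14]
contact_force: [-0.2, -0.2, -0.2]
opening: 0.998
grasp_force: 0.0
[[ 1.72636042e-03  9.45643016e-01  3.25201945e-01  4.06430960e+02]
 [ 9.99998184e-01 -1.37007819e-03 -1.32456897e-03  2.57057872e+02]
 [-8.07017303e-04  3.25203641e-01 -9.45643665e-01  3.13128028e+02]
 [ 0.00000000e+00  0.00000000e+00  0.00000000e+00  1.00000000e+00]] 328.0731732532034
```

View pics/w1.png

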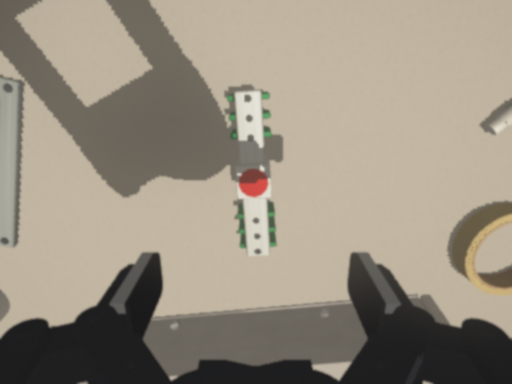

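The comb is in view with its pad at (254,183). Its bar runs from (248,92) to (258,254), so it is slightly rotated.

```bash
cat > w.py <<'E'
from h import *
f=grab("wrist"); C=cloud(f); s=r.sense(); print(s["eef_pos"],s["tcp_rot"])
red=mask(f,(0,130,80),(8,255,255))|mask(f,(172,130,80),(180,255,255)); v,u=np.nonzero(red)
z=np.median(C[:,:,2][red>0]); print("red",len(u),cast(f,np.c_[u,v].mean(0),47)[0],z)
pc=cast(f,np.c_[u,v].mean(0),47)[0]
near=np.hypot(C[:,:,0]-pc[0],C[:,:,1]-pc[1])<95
m=np.uint8(near&(C[:,:,2]>34)&(C[:,:,2]<44))*255
cs,_=cv2.findContours(m,0,2)
pts=np.vstack([c[:,0] for c in cs if cv2.contourArea(c)>100]); p=cast(f,pts,40)[:,:2]
print("bar rect",cv2.minAreaRect(p.astype(np.float32)))
v,u=np.nonzero(m); q=cast(f,np.c_[u,v],40)[:,:2]; rel=q-pc[:2]
for lo,hi in((-74,-25),(25,74)):
    k=(rel[:,0]>lo)&(rel[:,0]<hi); b=[ (x,(lambda y:(y.min()+y.max())/2)(rel[k&(abs(rel[:,0]-x)<2),1])) for x in range(lo+4,hi-3,4)]
    b=np.array(b); print("half",lo,np.median(b[:,0]),np.median(b[:,1]),np.polyfit(b[:,0],b[:,1],1))
E
python3 w.py
```

```text
[491.26596234 259.30108257 193.93152283] [3.14116069e+00 3.76838904e-04 3.14136901e+00]
red 531 [494.33843203 255.23993107  47.        ] 46.91356290382765
bar rect ((493.3648681640625, 254.9208526611328), (151.1589813232422, 30.275833129882812), 3.4712390899658203)
half -74 -50.0 -2.923709628728062 [0.06368383 0.04081175]
half 25 49.0 2.8376768772467074 [0.05516062 0.10460061]
```

```bash
python3 -m inch '[[0,0,-0.0185,-0.13,-0.12,0.5,0],[0,0,0,0,0,1,0],[0,0,0,0,0,1,0],[0,0,0,0,0,0.8,0],[0,0,0,0,0,0,0],[0,0,0,0,0,0,0]]'; python3 w.py; python3 -m inch '[[0,0,0,0,0,0,0]]'; python3 -m inch '[[0,0,0,0,0,0,0]]'
```

```text
clock: 2.55
eef_pos: [494.0, 256.8, 111.2]
tcp_rot: [-3.141, -0.001, -3.082]
contact_force: [-0.6, 0.6, 0.6]
opening: 1.0
grasp_force: 0.0
[494.82778426 257.0352176  112.10851051] [ 3.14104560e+00  1.15228160e-03 -3.08234129e+00]
red 1057 [493.68844686 255.1357177   47.        ] 46.98933944493922
bar rect ((493.3185119628906, 254.98023986816406), (150.22523498535156, 30.404701232910156), 3.5527305603027344)
half -74 -50.0 -3.1079086231400055 [0.06309362 0.11456002]
half 25 49.0 2.944273281712512 [0.05430232 0.19450857]
clock: 2.68
eef_pos: [495.4, 257.1, 112.7]
tcp_rot: [3.14, 0.003, -3.083]
contact_force: [1.0, 0.3, -0.3]
opening: 1.0
grasp_force: 0.0
clock: 2.77
eef_pos: [495.4, 256.9, 112.5]
tcp_rot: [3.14, 0.003, -3.083]
contact_force: [0.2, -0.3, -0.2]
opening: 1.004
grasp_force: 0.0
```

```bash
python3 -m inch '[[0,0,0,0.04,-0.05,0.6,0],[0,0,0,0,0,0.9,0],[0,0,0,0,0,0.9,0],[0,0,0,0,0,0.6,0],[0,0,0,0,0,0,0],[0,0,0,0,0,0,0.3]]' 40; python3 -m inch '[[0,0,0,0,0,0,0.6],[0,0,0,0,0,0,0.8],[0,0,0,0,0,0,1],[0,0,0,0,0,0,1],[0,0,0,0,0,0,1],[0,0,0,0,0,0,1]]' 40
```

```text
clock: 3.27
eef_pos: [493.7, 254.9, 36.2]
tcp_rot: [-3.141, -0.0, -3.083]
contact_force: [-0.8, 0.3, -0.3]
opening: 0.879
grasp_force: 0.0
clock: 3.77
eef_pos: [494.3, 255.2, 37.0]
tcp_rot: [3.141, 0.002, -3.083]
contact_force: [-0.9, -0.7, 7.1]
opening: 0.345
grasp_force: 40.0
```

```bash
python3 -m inch '[[0,0,0,0,0,-0.2,1],[0,0,0,0,0,-0.7,1],[0,0,0,0,0,-1,1],[0,0,0,0,0,-1,1],[0,0,0,0.1,-0.3,-0.9,1],[0,0,0,0.1,-0.7,-0.4,1],[0,0,0,0.1,-0.9,0,1],[0,0,0,0.1,-0.9,0,1]]'; python3 -m inch '[[0,0,0,0.1,-0.9,0,1],[0,0,0,0.1,-0.9,0,1],[0,0,0,0.1,-0.9,0,1],[0,0,0.034,0.1,-0.4,0,1],[0,0,0.034,0,-0.2,0,1],[0,0,0.0335,0,0,0,1],[0,0,0,0,0,0,1],[0,0,0,0,0,0,1]]'
python3 - <<'E'
from h import *
f=grab("wrist"); save(f,"w2.png"); s=r.sense(); print(s["eef_pos"],s["tcp_rot"],s["contact_force"],f["T"])
E
```

```text
clock: 4.43
eef_pos: [487.9, 184.1, 142.2]
tcp_rot: [3.141, 0.002, -3.082]
contact_force: [0.0, -0.1, -1.4]
opening: 0.345
grasp_force: 40.0
clock: 5.1
eef_pos: [481.9, 101.4, 141.1]
tcp_rot: [3.141, 0.0, 2.884]
contact_force: [1.0, 0.2, -1.7]
opening: 0.343
grasp_force: 40.0
[481.90485084 101.57802863 141.01839944] [3.14147098e+00 1.46168454e-04 2.88480823e+00] [-0.10958134  0.30186772 -1.833023  ] [[ 2.54517160e-01  9.13696482e-01  3.16827642e-01  3.99940868e+02]
 [ 9.67068066e-01 -2.40676717e-01 -8.27893292e-02  1.22032364e+02]
 [ 6.08718033e-04  3.27465200e-01 -9.44863044e-01  2.61691702e+02]
 [ 0.00000000e+00  0.00000000e+00  0.00000000e+00  1.00000000e+00]]
```

View pics/w2.png

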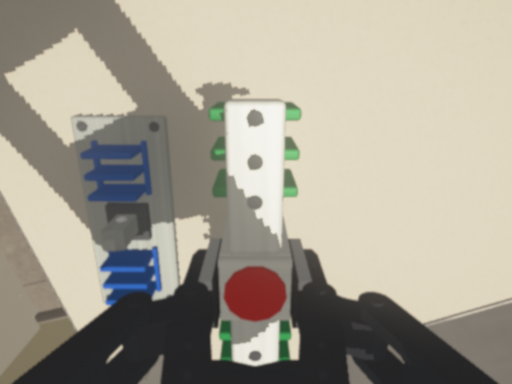

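The comb is held level with its pad at (255,293). The lower comb is clear on the left, with its post at (118,230). I'll measure both in this same view.

```bash
cat > w2.py <<'E'
from h import *
f=grab("wrist"); C=cloud(f); s=r.sense(); print(s["eef_pos"],s["tcp_rot"])
Z=C[:,:,2]
red=mask(f,(0,130,80),(8,255,255))|mask(f,(172,130,80),(180,255,255)); red[:150]=0
v,u=np.nonzero(red); z=np.median(Z[red>0]); print("pad",len(u),z,cast(f,np.c_[u,v].mean(0),z)[0])
m=np.uint8(mask(f,(0,0,120),(180,60,255))>0)&np.uint8((Z>s["eef_pos"][2]-6)&(Z<s["eef_pos"][2]+8)); m[:,:205]=0
P=C[m>0]; print("bar top z",np.median(P[:,2]))
# held bar centre line in upper image part
v,u=np.nonzero(m[:225]); 
L=[((u[v==k].min()+u[v==k].max())/2,k) for k in range(108,222,6)]
q=cast(f,np.array(L),np.median(P[:,2])); d=np.polyfit(q[:,0],q[:,1],1); print("held angle",np.arctan(d[0]))
low=np.zeros_like(m); low[90:,:205]=1
for nm,a,b in(("fintops",33,42),("post",47,60)):
    k=(low>0)&(Z>a)&(Z<b)
    if nm=="fintops": k&=mask(f,*BLUE)>0
    P=C[k]; 
    c=P[:,:2].mean(0); P=P[np.hypot(*(P[:,:2]-c).T)<90]
    print(nm,len(P),P.mean(0),cv2.minAreaRect(P[:,:2].astype(np.float32)))
k=(low>0)&(Z>6)&(Z<13); P=C[k]; P=P[np.hypot(P[:,0]-485,P[:,1]+8)<100]; print("plate",len(P),cv2.minAreaRect(P[:,:2].astype(np.float32)))
np.save("c.npy",np.dstack([C,f["pixels"]]))
E
python3 w2.py
```

```text
[481.91460029 101.64344985 140.93951515] [3.14155017e+00 8.53925640e-05 2.88461674e+00]
pad 2552 151.00625975878017 [480.87594037 100.95691403 151.00625976]
bar top z 144.10639409585693
held angle -0.2553212193952452
fintops 1864 [474.56259428  -5.12378068  36.94262416] ((485.3493957519531, -8.173633575439453), (35.320587158203125, 128.84713745117188), 74.77208709716797)
post 355 [484.08056273  -6.97784965  51.12881162] ((485.0484924316406, -8.668293952941895), (14.968352317810059, 14.205324172973633), 73.31073760986328)
plate 8699 ((484.614013671875, -8.474700927734375), (72.58470153808594, 170.23419189453125), 75.00994110107422)
```

```bash
python3 -m inch '[[0,0,0.0017,-0.1,-0.3,0,1],[0,0,0,-0.25,-0.8,0,1],[0,0,0,-0.3,-1,0,1],[0,0,0,-0.3,-1,0,1],[0,0,0,-0.22,-0.75,0,1],[0,0,0,-0.1,-0.34,0,1],[0,0,0,0,0,0,1],[0,0,0,0,0,0,1]]'
python3 - <<'E'
from h import *
f=grab("wrist"); save(f,"w3.png"); C=cloud(f); Z=C[:,:,2]; s=r.sense(); print(s["eef_pos"],s["tcp_rot"])
red=mask(f,(0,130,80),(8,255,255))|mask(f,(172,130,80),(180,255,255)); red[:150]=0
v,u=np.nonzero(red); z=np.median(Z[red>0]); print("pad",len(u),z,cast(f,np.c_[u,v].mean(0),z)[0])
D=np.hypot(C[:,:,0]-485,C[:,:,1]+8.4)<100
P=C[D&(Z>6)&(Z<13)]; print("plate",len(P),cv2.minAreaRect(P[:,:2].astype(np.float32)))
P=C[D&(Z>33)&(Z<42)&(mask(f,*BLUE)>0)]; print("fins",len(P),cv2.minAreaRect(P[:,:2].astype(np.float32)))
s=grab("scene"); cv2.imwrite("pics/s3.png",cv2.resize(s["pixels"][200:340,260:420,::-1],(800,700))[:600])
E
```

```text
clock: 5.87
eef_pos: [485.1, -8.0, 140.8]
tcp_rot: [3.141, -0.0, 2.875]
contact_force: [-0.0, -0.5, -1.7]
opening: 0.343
grasp_force: 40.1
[485.06003695  -7.4772273  140.73658609] [ 3.14131518e+00 -2.32289684e-04  2.87576159e+00]
pad 2562 150.77167373109666 [484.06609327  -8.54897341 150.77167373]
plate 4980 ((467.20892333984375, -4.126277923583984), (72.3482666015625, 134.2122039794922), 74.81282043457031)
fins 0 ((0.0, 0.0), (0.0, 0.0), 0.0)
```

View pics/w3.png

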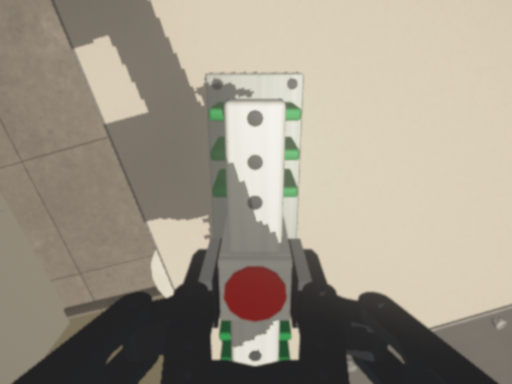

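```bash
python3 -m inch '[[0,0,0,-0.045,0,0.3,1],[0,0,0,0,0,0.7,1],[0,0,0,0,0,0.7,1],[0,0,0,0,0,0.3,1],[0,0,0,0,0,0,1],[0,0,0,0,0,0,1]]';python3 -m inch '[[0,0,0,0,0,0.2,1],[0,0,0,0,0,0.2,1],[0,0,0,0,0,0,1]]'
```

```text
clock: 6.47
eef_pos: [486.0, -7.8, 90.5]
tcp_rot: [-3.141, -0.001, 2.877]
contact_force: [0.7, -0.5, -1.1]
opening: 0.344
grasp_force: 40.1
clock: 6.72
eef_pos: [486.0, -8.2, 80.4]
tcp_rot: [-3.142, -0.0, 2.876]
contact_force: [-0.7, -0.2, -2.7]
opening: 0.344
grasp_force: 40.3
```

View pics/s3.png

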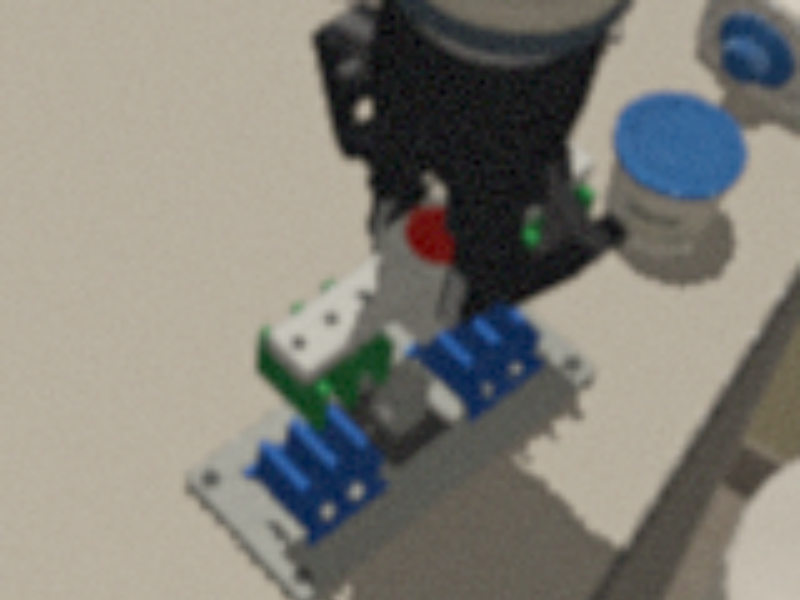

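```bash
python3 -m inch '[[0,0,0,0,0,0.2,1],[0,0,0,0,0,0.2,1],[0,0,0,0,0,0.08,1],[0,0,0,0,0,0,1]]';python3 -m inch '[[0,0,0,0,0,0.04,1],[0,0,0,0,0,0,1]]'; python3 -m inch '[[0,0,0,0,0,0.04,1],[0,0,0,0,0,0,1]]'
```

```text
clock: 7.05
eef_pos: [485.8, -8.2, 68.2]
tcp_rot: [-3.141, -0.001, 2.876]
contact_force: [-0.5, -0.1, -1.5]
opening: 0.343
grasp_force: 40.3
clock: 7.22
eef_pos: [486.2, -8.3, 67.7]
tcp_rot: [-3.142, 0.0, 2.876]
contact_force: [0.0, 0.2, -2.1]
opening: 0.342
grasp_force: 40.3
clock: 7.38
eef_pos: [486.2, -8.2, 66.8]
tcp_rot: [3.142, 0.0, 2.876]
contact_force: [-0.1, -0.0, -2.7]
opening: 0.345
grasp_force: 40.3
```

```bash
python3 -m inch '[[0,0,0,0,0,0.04,1],[0,0,0,0,0,0,1]]'; python3 -m inch '[[0,0,0,0,0,0.03,1],[0,0,0,0,0,0,1]]'
```

```text
clock: 7.55
eef_pos: [486.0, -8.2, 65.7]
tcp_rot: [-3.142, -0.0, 2.876]
contact_force: [-0.7, 0.6, -1.1]
opening: 0.346
grasp_force: 40.5
clock: 7.72
eef_pos: [486.0, -8.2, 65.0]
tcp_rot: [-3.142, -0.0, 2.876]
contact_force: [-1.4, 0.4, 1.5]
opening: 0.345
grasp_force: 40.9
```

```bash
python3 -m inch '[[0,0,0,0,0,0,0.5],[0,0,0,0,0,0,0.4],[0,0,0,0,0,0,0.2],[0,0,0,0,0,0,0],[0,0,0,0,0,0,0],[0,0,0,0,0,0,0]]'; python3 -m inch '[[0,0,0,0,0,-0.4,0],[0,0,0,0,0,-0.9,0],[0,0,0,0,0,-1,0],[0,0,0,0,0,-1,0],[0,0,0,0,0,-0.3,0],[0,0,0,0,0,0,0],[0,0,0,0,0,0,0]]'
python3 - <<'E'
from h import *
f=grab("wrist"); C=cloud(f); Z=C[:,:,2]; s=r.sense(); print(s["eef_pos"],s["tcp_rot"],s["contact_force"])
red=mask(f,(0,130,80),(8,255,255))|mask(f,(172,130,80),(180,255,255))
v,u=np.nonzero(red); z=np.median(Z[red>0]); print("pad",len(u),z,cast(f,np.c_[u,v].mean(0),z)[0])
P=C[(np.hypot(C[:,:,0]-485,C[:,:,1]+8.4)<95)&(Z>62)&(Z<73)]; print(np.median(P[:,2]),cv2.minAreaRect(P[:,:2].astype(np.float32)))
A=np.c_[P[:,:2]-P[:,:2].mean(0),np.ones(len(P))]; print("tilt",np.linalg.lstsq(A,P[:,2],rcond=None)[0])
save(f,"w4.png")
E
```

```text
clock: 8.22
eef_pos: [486.2, -8.2, 65.1]
tcp_rot: [-3.142, 0.0, 2.876]
contact_force: [-0.3, 0.1, 0.5]
opening: 0.998
grasp_force: 0.0
clock: 8.8
eef_pos: [486.2, -8.2, 155.2]
tcp_rot: [3.141, 0.001, 2.876]
contact_force: [0.5, 1.3, -0.5]
opening: 1.001
grasp_force: 0.0
[485.62226833  -8.20773458 154.45444874] [-3.14139565e+00 -7.29235317e-04  2.87581178e+00] [0.58876279 0.27157983 0.04224264]
pad 828 75.52142569240897 [486.34068999  -9.09073489  75.52142569]
68.93334299200436 ((486.3572998046875, -8.856510162353516), (29.901920318603516, 151.68997192382812), 75.42630767822266)
tilt [-1.95467275e-02  6.01690776e-04  6.89611834e+01]
```

View pics/w4.png

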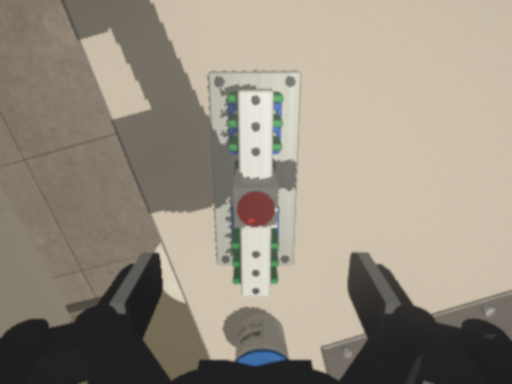

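The comb is resting on the balls, pad top at 75.5 mm (12.5 mm above home), with the green fins between the blue ones. Next I'll close the fingers and approach the pad.

```bash
python3 -m inch '[[0,0,0,0,0,0.3,1],[0,0,0,0,0,0.5,1],[0,0,0,0,0,0,1],[0,0,0,0,0,0,1],[0,0,0,0,0,0,1],[0,0,0,0,0,0,1],[0,0,0,0,0,0,1],[0,0,0,0,0,0,1]]' 40; python3 -m inch '[[0,0,0,0,0,0.5,1],[0,0,0,0,0,0.5,1],[0,0,0,0,0,0.3,1],[0,0,0,0,0,0,1],[0,0,0,0,0,0,1]]'
```

```text
clock: 9.52
eef_pos: [486.4, -8.2, 135.3]
tcp_rot: [3.141, 0.001, 2.876]
contact_force: [0.4, -0.3, 0.0]
opening: 0.001
grasp_force: 0.0
clock: 9.93
eef_pos: [486.0, -8.2, 102.5]
tcp_rot: [-3.141, -0.001, 2.876]
contact_force: [0.5, 0.9, 0.9]
opening: -0.001
grasp_force: 0.0
```

```bash
python3 -m inch '[[0,0,0,0,0,0.1,1],[0,0,0,0,0,0.06,1],[0,0,0,0,0,0.04,1],[0,0,0,0,0,0,1]]'; python3 -m inch '[[0,0,0,0,0,0.04,1],[0,0,0,0,0,0.04,1],[0,0,0,0,0,0,1]]'; python3 -m inch '[[0,0,0,0,0,0.04,1],[0,0,0,0,0,0.04,1],[0,0,0,0,0,0,1]]'
```

```text
clock: 10.27
eef_pos: [486.3, -8.2, 97.6]
tcp_rot: [3.142, 0.0, 2.876]
contact_force: [0.1, -0.5, 0.4]
opening: -0.003
grasp_force: 0.0
clock: 10.52
eef_pos: [486.5, -8.2, 95.8]
tcp_rot: [3.141, 0.001, 2.876]
contact_force: [-0.4, -0.4, 0.5]
opening: 0.002
grasp_force: 0.0
clock: 10.77
eef_pos: [486.0, -8.2, 93.3]
tcp_rot: [-3.142, -0.0, 2.876]
contact_force: [-0.2, -0.1, -1.4]
opening: 0.0
grasp_force: 0.0
```

Run:
```python
from h import *
f=grab("wrist"); C=cloud(f); Z=C[:,:,2]; s=r.sense(); print(s["eef_pos"],s["contact_force"])
red=mask(f,(0,130,80),(8,255,255))|mask(f,(172,130,80),(180,255,255)); 
v,u=np.nonzero(red&np.uint8(255*(Z>50))); print("pad",len(u),np.median(Z[v,u]) if len(u) else 0)
P=C[(np.hypot(C[:,:,0]-485,C[:,:,1]+8.4)<95)&(Z>50)&(Z<73)&(C[:,:,0]<470)]; print("bar",len(P),np.percentile(P[:,2],[20,50,80]))
A=np.c_[P[:,:2]-P[:,:2].mean(0),np.ones(len(P))]; print("tilt",np.linalg.lstsq(A,P[:,2],rcond=None)[0])
save(f,"w5.png")
```

```text
[485.97091537  -8.22744955  93.31532593] [ 0.26709227 -0.63593053 -0.27854151]
pad 257 70.90218583201383
bar 6688 [63.24523141 64.1892087  64.87414855]
tilt [1.99578912e-02 4.95114510e-03 6.29064473e+01]
```

View pics/w5.png

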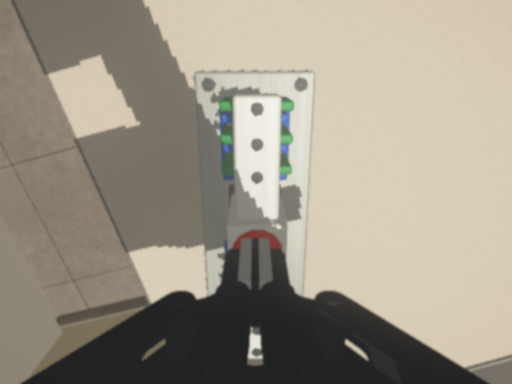

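The fingertips are on the pad (around (257,260)) and the comb has dropped about 4.5 mm, with a slight 1° tilt. I'll keep pressing.

```bash
python3 -m inch '[[0,0,0,0,0,0.04,1],[0,0,0,0,0,0.04,1]]'; python3 -m inch '[[0,0,0,0,0,0.04,1],[0,0,0,0,0,0.04,1]]'; python3 -m inch '[[0,0,0,0,0,0.04,1],[0,0,0,0,0,0.04,1]]'; python3 -m inch '[[0,0,0,0,0,0.04,1],[0,0,0,0,0,0.04,1]]'
```

```text
clock: 10.98
eef_pos: [486.2, -8.3, 91.5]
tcp_rot: [-3.142, 0.0, 2.876]
contact_force: [-0.3, -0.2, 1.4]
opening: 0.003
grasp_force: 1.1
clock: 11.15
eef_pos: [486.1, -8.2, 89.4]
tcp_rot: [-3.142, -0.0, 2.876]
contact_force: [0.1, 0.4, -0.0]
opening: -0.003
grasp_force: 0.0
clock: 11.32
eef_pos: [486.1, -8.2, 87.3]
tcp_rot: [-3.142, -0.0, 2.876]
contact_force: [-0.1, 1.3, -1.0]
opening: -0.001
grasp_force: 0.0
clock: 11.48
eef_pos: [486.1, -8.2, 85.4]
tcp_rot: [-3.142, -0.0, 2.876]
contact_force: [0.1, -0.1, 0.5]
opening: 0.002
grasp_force: 0.0
```

```bash
python3 -m inch '[[0,0,0,0,0,0.04,1],[0,0,0,0,0,0,1]]'; python3 -m inch '[[0,0,0,0,0,0.04,1],[0,0,0,0,0,0,1]]'
python3 - <<'E'
from h import *
f=grab("wrist"); C=cloud(f); Z=C[:,:,2]; s=r.sense(); print(s["eef_pos"],s["contact_force"])
red=mask(f,(0,130,80),(8,255,255))|mask(f,(172,130,80),(180,255,255)); 
v,u=np.nonzero(red&np.uint8(255*(Z>50))); print("pad",len(u),np.median(Z[v,u]) if len(u) else 0)
P=C[(np.hypot(C[:,:,0]-485,C[:,:,1]+8.4)<95)&(Z>50)&(Z<73)&(C[:,:,0]<470)]; print("bar",len(P),np.percentile(P[:,2],[20,50,80]))
E
```

```text
clock: 11.65
eef_pos: [486.4, -8.3, 85.0]
tcp_rot: [3.142, 0.0, 2.876]
contact_force: [-2.6, -0.5, 9.9]
opening: 0.002
grasp_force: 4.5
clock: 11.82
eef_pos: [486.6, -8.3, 85.0]
tcp_rot: [3.141, 0.001, 2.876]
contact_force: [-6.1, 0.0, 22.9]
opening: -0.001
grasp_force: 11.5
[486.61211162  -8.25682022  84.9725361 ] [-4.80036538  0.56175887 23.71630239]
pad 332 63.0517852160625
bar 5942 [55.50974106 56.12452953 56.72595243]
```

It's home: pad top at 63.0 mm, with a hard stop at 23 N. I'll retract and verify.

```bash
python3 -m inch '[[0,0,0,0,0,-0.2,1],[0,0,0,0,0,-0.6,1],[0,0,0,0,0,-1,1],[0,0,0,0,0,-1,1],[0,0,0,0,0,-0.8,1],[0,0,0,0,0,-0.3,1],[0,0,0,0,0,0,1],[0,0,0,0,0,0,1]]'
python3 - <<'E'
from h import *
f=grab("wrist"); C=cloud(f); Z=C[:,:,2]; s=r.sense(); print(s["eef_pos"],s["contact_force"])
red=mask(f,(0,130,80),(8,255,255))|mask(f,(172,130,80),(180,255,255))
k=(red>0)&(Z>50)&(Z<80); print("pad",k.sum(),np.median(Z[k]))
P=C[(np.hypot(C[:,:,0]-485,C[:,:,1]+8.4)<95)&(Z>50)&(Z<61)]
A=np.c_[P[:,:2]-P[:,:2].mean(0),np.ones(len(P))]; print("bar",np.median(P[:,2]),"tilt",np.linalg.lstsq(A,P[:,2],rcond=None)[0],cv2.minAreaRect(P[:,:2].astype(np.float32)))
s=grab("scene"); cv2.imwrite("pics/s5.png",cv2.resize(s["pixels"][220:340,270:420,::-1],(750,600)))
E
```

```text
clock: 12.53
eef_pos: [486.0, -8.2, 180.6]
tcp_rot: [3.142, 0.0, 2.876]
contact_force: [-0.2, -0.0, 0.1]
opening: 0.001
grasp_force: 0.0
[485.52775898  -8.22299218 179.97543421] [-0.61260055 -0.05688567  0.03566645]
pad 164 62.84905715427335
bar 56.03537627844365 tilt [ 9.84109288e-03 -1.12596763e-04  5.64015528e+01] ((470.892822265625, -4.7426910400390625), (29.618532180786133, 122.20166778564453), 74.21388244628906)
```

View pics/s5.png

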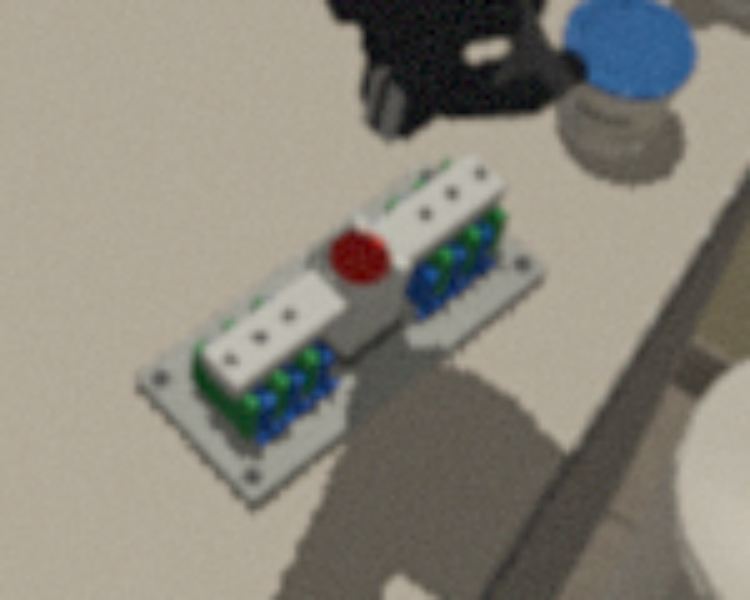

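The picture shows the comb seated, its fins interleaved with the blue ones and its pad at (360,257). The residual 0.6° slope could be camera bias, so I'll compare it with the plate's slope.

Run:
```python
from h import *
u=np.array([np.cos(-.264),np.sin(-.264)])
for n in("wrist","scene","top"):
    f=grab(n); C=cloud(f); Z=C[:,:,2]; a=(C[:,:,:2]-[485.6,-8.6])@u; b=(C[:,:,:2]-[485.6,-8.6])@np.array([-u[1],u[0]])
    for nm,m in(("bar",(abs(a)<74)&(abs(a)>20)&(abs(b)<9)&(abs(Z-56)<5)),("plate",(abs(a)<84)&(abs(b)<34)&(abs(b)>21)&(abs(Z-10)<5)),("table",(abs(a)<150)&(abs(b)<150)&(abs(Z)<4))):
        if m.sum()<20: continue
        A=np.c_[a[m],b[m],np.ones(m.sum())]; print(n,nm,m.sum(),np.linalg.lstsq(A,Z[m],rcond=None)[0].round(4),"near",np.median(Z[m&(a<-40)]).round(2),"far",np.median(Z[m&(a>40)]).round(2))
```

```text
wrist bar 2358 [-9.00000e-04  6.00000e-04  5.59309e+01] near 55.98 far 55.75
wrist plate 4933 [-2.0000e-04 -1.2000e-03  9.9642e+00] near 9.97 far 9.95
wrist table 66418 [-0.      0.0006 -0.113 ] near -0.1 far -0.09
scene bar 415 [-2.10000e-03  2.65000e-02  5.66541e+01] near 56.73 far 56.56
scene plate 616 [2.20000e-03 6.30000e-03 1.09279e+01] near 10.68 far 11.11
scene table 11644 [-4.00e-04  1.00e-03  7.47e-01] near 0.8 far 0.81
top bar 248 [-7.00000e-04  3.28000e-02  5.54324e+01] near 55.48 far 55.55
top plate 484 [ 9.0000e-04 -4.0000e-03  9.6473e+00] near 9.52 far 9.8
top table 7225 [-0.000e+00 -4.000e-04 -4.675e-01] near -0.52 far -0.6
```

The comb is level at its home height (bar top at 56 mm), so I'm handing in.

```bash
python3 -c "
from rig import r
print(r.sign_off())"
```

```text
the job is handed in; nothing more can be done
None
```

The upper comb is fully home on the lower comb: after pressing it sits level with its pad top at 63 mm. The arm is clear of everything, the bystanders were not touched, and the job was handed in at about 13 s on the robot's clock.

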